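Clear the changeover parts and pack the pipe support block

TASK

Put away the mixed parts on the pipe bench: the black pipe elbow goes in the blue tray and the brass fitting in the green tray. Of the three spacer plates, pack the two that together fill the channel of the support block exactly level with the tops of its cheeks, centred, the thicker one underneath, and put the spare one in the orange tray. Leave everything lying flat and still.

Things in the scene. Friction and masses are not known exactly. Their poses are not given: they have to be found in the camera images.
- block: Fixed support block: dark steel base 104 (own x) x 70 (own y) x 10 mm high; on it two aluminium cheeks, each 16 (x) x 60 (y) mm, rising 30 mm above the base. Channel between them 72 mm wide along x, 30 mm deep, open at both y ends: plates go in with their 60 mm length from cheek to cheek, fingers at the open ends. Origin: centre of underside, on the bench; channel floor 10 mm above it; z up.
- blue_tray: Blue plastic tray, empty, for pipe elbows, fixed to the bench: outside 130 (own x) x 110 (own y) x 40 mm high, walls and floor 4 mm thick. Origin: centre of its underside, on the bench; z up.
- green_tray: Green plastic tray, empty, for brass fittings, fixed to the bench: outside 130 (own x) x 110 (own y) x 40 mm high, walls and floor 4 mm thick. Origin: centre of its underside, on the bench; z up.
- orange_tray: Orange plastic tray, empty, for spare spacers, fixed to the bench: outside 130 (own x) x 110 (own y) x 40 mm high, walls and floor 4 mm thick. Origin: centre of its underside, on the bench; z up.
- red_spacer: Red flat spacer plate, 60 (own x) x 40 (own y) x 10 mm thick, about 60 g, two small dark dots on top, loose, lying flat. Origin: centre of its underside; z up. Grip it across the 40 mm width.
- yellow_spacer: Yellow flat spacer plate, 60 (own x) x 40 (own y) x 15 mm thick, about 90 g, two small dark dots on top, loose, lying flat. Origin: centre of its underside; z up. Grip it across the 40 mm width.
- blue_spacer: Blue flat spacer plate, 60 (own x) x 40 (own y) x 20 mm thick, about 120 g, two small dark dots on top, loose, lying flat. Origin: centre of its underside; z up. Grip it across the 40 mm width.
- elbow: Black plastic pipe elbow, 18 mm diameter, grey bands near the ends, about 40 g, loose, lying flat. Long leg along own x, from x = -39 to +36 mm; at its +x end it bends 90 degrees into a short leg along own +y, ending at y = +37 mm. Origin: underside of the pipe below the axis of the long leg; z up. Grip across the long leg (along y, 18 mm wide) at the origin.
- brass_fitting: Brass straight pipe fitting, about 90 g, loose: a square body 32 (own x) x 26 (own y) x 26 mm high with a round 16 mm spigot at each end along own x, 70 mm overall. Origin: centre of the body's underside; z up. Grip the body across its 26 mm width.
There are look-alikes about, which are no part of the job. Of the things that look like the green_tray, take the one that is farthest to the robot's right at the start.

How it is judged:
At the end, for the whole second after the job is handed in: Elbow in blue, brass in green, yellow spacer in orange tray, flat on its floor (underside under 10 mm, tilt under 0.2 rad; brass on any long side). In the block blue spacer below, red on it: heights within 3 mm, off-centre under 9 mm across, 11 mm along the channel; yaw 0.3, tilt 0.08 rad. At rest (x of elbow in the frame of blue_tray between -0.06 and 0.06 m and y of elbow in the frame of blue_tray between -0.05 and 0.05 m and z of elbow in the frame of blue_tray between 0 and 0.01 m and angle between each of elbow, yellow_spacer's own z axis and vertical below 0.2 rad and x of brass_fitting in the frame of green_tray between -0.06 and 0.06 m and y of brass_fitting in the frame of green_tray between -0.05 and 0.05 m and z of brass_fitting in the frame of green_tray between 0 and 0.034 m and x of yellow_spacer in the frame of orange_tray between -0.06 and 0.06 m and y of yellow_spacer in the frame of orange_tray between -0.05 and 0.05 m and z of yellow_spacer in the frame of orange_tray between 0 and 0.01 m and x of blue_spacer in the frame of block between -0.009 and 0.009 m and y of blue_spacer in the frame of block between -0.011 and 0.011 m and z of blue_spacer in the frame of block between 0.007 and 0.013 m and angle between each of blue_spacer, red_spacer's own z axis and vertical below 0.08 rad and angle between the x axis of each of blue_spacer, red_spacer and the x axis of block, either way round below 0.3 rad and x of red_spacer in the frame of block between -0.009 and 0.009 m and y of red_spacer in the frame of block between -0.011 and 0.011 m and z of red_spacer in the frame of block between 0.027 and 0.033 m and linear speed of each of red_spacer, yellow_spacer, blue_spacer, elbow, brass_fitting below 0.02 m/s and angular speed of each of red_spacer, yellow_spacer, blue_spacer, elbow, brass_fitting below 0.2 rad/s); the robot touches nothing.
It also fails if it takes over 122 s, if anything falls off the work surface, if the arm or the gripper's body presses on something with over 40 N, if the wrist force passes 120 N, or if a joint passes its speed limit or range.

ROBOT

A 6-joint arm with a two-finger parallel gripper is mounted at the origin on the work surface. World frame = base frame: x ahead of the robot, y to its left, z up, the work surface at z = 0. Lengths are in m, angles in rad, forces in N, time in s.
With the tool pointing down it reaches from about 0.3 to 0.775 m from the base axis. Payload 14.6 kg.
Tool frame: the origin (TCP) lies on the centre line of the jaws, within the pads' length; the fingertips stand 17 mm ahead of it and the grasp point (between the pads) lies 2 mm behind it; z points along the fingers, x is the direction in which the jaws open and shut, and the axes are right-handed (so a half turn about z gives the same grasp; the last joint's range is limited). The gripper opens to 94 mm and grips with 3 to 60 N. Pads are 16 mm wide; open, the fingers measure 119 mm over their backs; the gripper's body (75 mm by 177 mm) begins 78 mm behind the grasp point.
Start: joints at [-1.168, 0.3, 1.521, -0, 1.321, -0.067], TCP at [0.249, -0.49, 0.222] pointing down, gripper open.
Joint ranges: [-3.03, 3.03], [-0.79, 2.21], [0.23, 2.52], [-1.04, 4.18], [0, 3.07], [-2.55, 2.55]. Speed limits (rad/s): [2.22, 2.22, 2.57, 3.14, 3.14, 3.14].

INTERFACE

Orientations are given as a unit quaternion [x, y, z, w].
In Python, from plant import bot, ungrasp, close_gripper, monitor, optics, look_for, outline_of, place_of gives the robot as it stands. Calls block until the motion is done:
- bot.movep(position, orientation): joint-space move of the TCP to a pose.
- bot.line_to(position, feed=0.15, rotation=None, threshold=None): straight line of the TCP; rotation=None keeps the orientation; feed is the mean speed in m/s. With threshold (N) it stops when the force on the tool has changed by that much, and returns True; else False.
- bot.move_joints(angles): joint-space move.
- ungrasp() and close_gripper(effort=None): open the fingers fully, or close them until they stop; effort is the grip in N (None keeps the last).
- bot.pause(seconds).
- bot.inverse_kinematics(position, orientation): joint angles nearest the present ones, or None.
- monitor.sense(): the state.
- optics.read_camera(name): name is "side" or "top" or "wrist"; returns a dict with "color" (384x512x3 uint8, red, green, blue), "fx", "fy", "cx", "cy" (pixels), "R" (3x3) and "t" (3): a world point X has camera coordinates R X + t. Camera axes: x right, y down, z forward; pixel columns grow to the right and rows downward; lengths in m; the calibration is good to about 2 mm. The wrist camera is an equidistant fisheye: a pixel r from the principal point sees the ray r / f radians off the axis. A picture is of the moment at which its call begins. There is no depth.
A pose or a line that the arm cannot do raises bot.IKError and nothing moves.
- bot.close_job(): hands the job in, once; it reports no verdict.
Trained networks look in the newest picture that a camera, given by its name, has taken for a name from the list of things; names that differ only in an ending like _2 or _b are one class to them, and where a whole thing is asked for, a point or a joint stands for the part that bears it (a point fixed in the world has none). Each returns a list of dicts, best first, with "confidence" (0 to 1); they miss things now and then, are a little off and sometimes report something else, mostly with a low value. They report only what shows in the picture. A call takes as long as a camera call. They do not tell look-alikes from the thing itself.
- look_for(camera, target): "xy" ([column, row] in pixels, amid what is visible of it).
- outline_of(camera, target): "region" (384x512 bool, what is visible of it) and "xy" ([column, row] in pixels, amid what is visible of it).
- place_of(camera, target): "xy" ([column, row] in pixels: a listed point, or the origin of a listed thing).
The state is a dict: "time_s": time; "joint_positions": joint angles; "qd": joint speeds; "tau": joint torques, N m; "position": TCP position; "tcp_rot": TCP orientation; "ft_force": force on the tool from outside, world axes, zero at the start; "torque": the same for the moment, N m; "gripper_width": finger opening in m.
Only numpy, scipy, OpenCV 4.12 (cv2) and the standard library are available. Lean on these libraries where they do the work, as an engineer would, in place of code of your own. Each camera call takes 0.05 s, during which the arm holds its last target. There are 200 camera calls.

## Working session

There is one attempt and no reset: what is moved stays moved. The work goes in short steps, each a Python script; the robot and the scene stay as the last script left them, time stands still between calls to the robot, and variables do not carry over. Pictures are saved under pics/ and viewed, about 12 in all and at most 16, crops included, and the job is handed in when it is done.

```bash
ls; mkdir -p pics
cat > h.py <<'E'
import numpy as np, cv2
from plant import bot, ungrasp, close_gripper, monitor, optics, look_for, outline_of, place_of
E
python3 - <<'E'
from h import *
s=monitor.sense(); print(s['time_s'],s['position'],s['tcp_rot'],s['gripper_width'])
for c in ["top","side"]:
    d=optics.read_camera(c); cv2.imwrite(f'pics/{c}0.png',cv2.cvtColor(d['color'],cv2.COLOR_RGB2BGR))
    print(c,d['fx'],d['cx'],d['cy'],np.round(d['R'],3).tolist(),np.round(d['t'],3))
    for n in ["block","blue_tray","green_tray","orange_tray","red_spacer","yellow_spacer","blue_spacer","elbow","brass_fitting"]:
        print(n,[(np.round(r['xy']).tolist(),round(r['confidence'],2)) for r in place_of(c,n)])
E
```

```text
pics
0.0 [ 0.24891084 -0.49019061  0.22188635] [ 8.52270103e-01 -5.23101665e-01 -4.51452376e-04 -3.41017054e-04] 0.09385378294358421
top 366.7224540936995 253.62544010363726 192.1884380894724 [[-0.021, -0.999, -0.04], [-0.994, 0.025, -0.105], [0.106, 0.037, -0.994]] [0.031 0.464 0.893]
block [([316.0, 120.0], 0.97)]
blue_tray [([400.0, 182.0], 0.6)]
green_tray [([161.0, 285.0], 0.91), ([200.0, 118.0], 0.86), ([115.0, 131.0], 0.78)]
orange_tray [([116.0, 207.0], 0.75)]
red_spacer [([339.0, 204.0], 0.95)]
yellow_spacer [([181.0, 202.0], 0.89)]
blue_spacer [([264.0, 202.0], 0.75)]
elbow [([219.0, 193.0], 0.66)]
brass_fitting [([304.0, 183.0], 0.52)]
side 468.6981314521201 249.3786708035431 187.13752406020788 [[-0.993, -0.117, 0.008], [-0.097, 0.781, -0.618], [0.066, -0.614, -0.786]] [0.461 0.053 1.534]
block [([202.0, 156.0], 0.91)]
blue_tray [([256.0, 117.0], 0.95)]
green_tray [([314.0, 264.0], 0.96), ([167.0, 294.0], 0.91), ([178.0, 221.0], 0.58)]
orange_tray [([245.0, 298.0], 0.92)]
red_spacer [([263.0, 148.0], 0.67)]
yellow_spacer [([251.0, 240.0], 0.52)]
blue_spacer [([260.0, 189.0], 0.55)]
elbow [([240.0, 215.0], 0.71)]
brass_fitting [([247.0, 167.0], 0.57)]
```

Run:
```python
import cv2
for c in ["top","side"]:
    cv2.imwrite(f'pics/{c}0b.png',cv2.resize(cv2.imread(f'pics/{c}0.png'),(800,600),interpolation=cv2.INTER_CUBIC))
```

```text
(no output)
```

View pics/top0b.png

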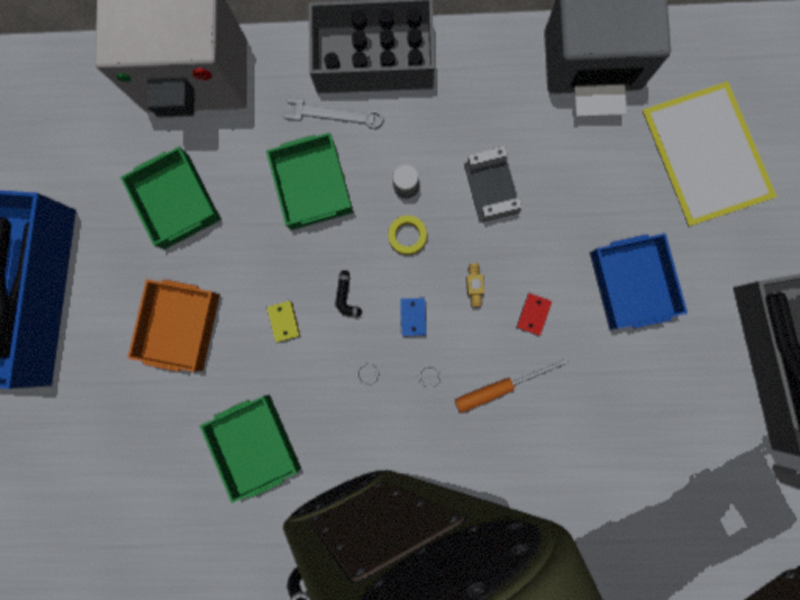

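View pics/side0b.png

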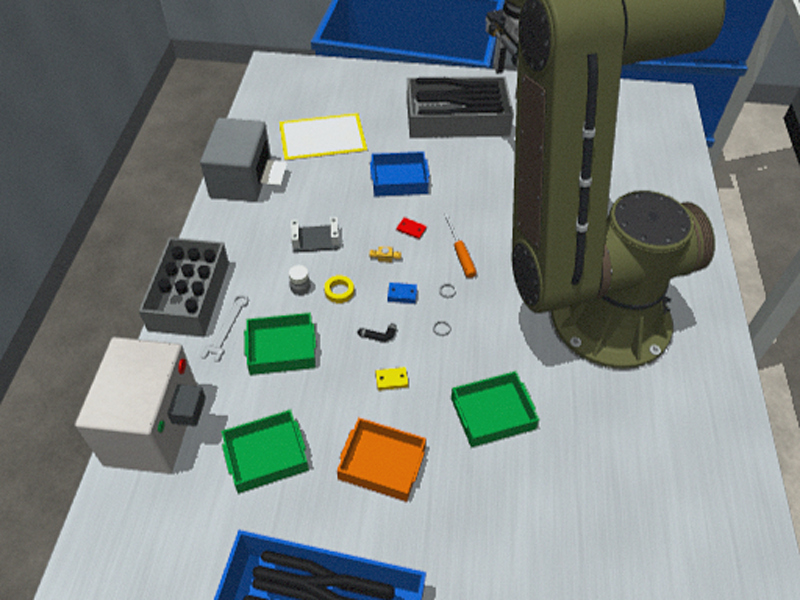

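The two pictures show three green trays. In top-view pixels they are at (200,118), (115,131) and (161,285), and the camera's right is the robot's right (−y). The one at (200,118), which is (178,221) in the side view, has the largest column, so it should be the farthest right. I'll check this in numbers and with a crop.

```bash
cat >> h.py <<'E'
def ray(d,xy):
    """world origin, direction of pixel(s) for pinhole (top/side) or fisheye (wrist)"""
    u=(np.atleast_2d(xy)-[d['cx'],d['cy']])/[d['fx'],d['fy']]
    if d.get('fish'):
        r=np.linalg.norm(u,axis=1)+1e-9
        v=np.c_[u*(np.sin(r)/r)[:,None],np.cos(r)]
    else: v=np.c_[u,np.ones(len(u))]
    R=np.array(d['R']); return -R.T@np.array(d['t']), v@R
def at_z(d,xy,z):
    o,v=ray(d,xy); return (o+v*((z-o[2])/v[:,2])[:,None])[:,:2]
def tri(obs):
    """least squares point from [(d,xy),...], and rms miss"""
    A=np.zeros((3,3));b=np.zeros(3);L=[]
    for d,xy in obs:
        o,v=ray(d,xy);v=v[0]/np.linalg.norm(v);P=np.eye(3)-np.outer(v,v);A+=P;b+=P@o;L.append((P,o))
    X=np.linalg.solve(A,b); return X,max(np.linalg.norm(P@(X-o)) for P,o in L)
def shot(c):
    d=optics.read_camera(c); d['fish']=c=='wrist'; return d
def rect(d,m,z):
    """centre, long side, short side, yaw of long side of mask back-projected at z"""
    c=max(cv2.findContours(m.astype(np.uint8),cv2.RETR_EXTERNAL,cv2.CHAIN_APPROX_NONE)[0],key=cv2.contourArea)[:,0]
    p=at_z(d,c,z); (x,y),(w,h),a=cv2.minAreaRect((p*1000).astype(np.float32))
    a=np.radians(a)
    if w<h: w,h,a=h,w,a+np.pi/2
    return np.array([x,y])/1000,w,h,(a+np.pi/2)%np.pi-np.pi/2
def save(img,name): cv2.imwrite('pics/'+name,cv2.cvtColor(img,cv2.COLOR_RGB2BGR))
E
python3 - <<'E'
from h import *
T=shot('top');S=shot('side')
H=dict(block=.04,blue_tray=.04,green_tray=.04,orange_tray=.04,red_spacer=.01,yellow_spacer=.015,blue_spacer=.02,elbow=.009,brass_fitting=.013)
for n,h in H.items():
    a=place_of('top',n);b=place_of('side',n)
    for r in a:
        if r['confidence']<.3: continue
        X,e=min((tri([(T,r['xy']),(S,q['xy'])]) for q in b),key=lambda t:t[1])
        print(n,np.round(X,3),'miss',round(e,4),'topz0',np.round(at_z(T,r['xy'],0)[0],3))
    for r in outline_of('top',n):
        if r['confidence']<.3: continue
        c,w,hh,y=rect(T,r['region'],h); print('   rect',np.round(c,3),round(w),round(hh),round(y,3))
i=cv2.resize(T['color'][20:240,60:380],(800,550),interpolation=cv2.INTER_CUBIC); save(i,'crop1.png')
E
```

```text
block [ 0.663 -0.153 -0.027] miss 0.0017 topz0 [ 0.653 -0.149]
block [ 0.563 -0.09   0.05 ] miss 0.0817 topz0 [ 0.488 -0.105]
   rect [ 0.647 -0.136] 114 71 0.22
   rect [ 0.484 -0.355] 139 124 0.192
green_tray [0.669 0.159 0.003] miss 0.0004 topz0 [0.67 0.16]
green_tray [0.235 0.256 0.002] miss 0.0076 topz0 [0.227 0.257]
green_tray [ 0.649  0.396 -0.008] miss 0.0015 topz0 [0.648 0.392]
   rect [0.24  0.253] 138 121 0.404
   rect [0.642 0.387] 151 117 0.477
orange_tray [0.442 0.383 0.002] miss 0.0001 topz0 [0.443 0.385]
   rect [0.432 0.377] 140 129 -0.189Traceback (most recent call last):
  File "<stdin>", line 8, in <module>
ValueError: min() iterable argument is empty
```

Run:
```python
from h import *
H=dict(block=.04,blue_tray=.04,red_spacer=.01,yellow_spacer=.015,blue_spacer=.02,elbow=.009,brass_fitting=.013)
for k in range(3):
  T=shot('top');S=shot('side')
  for n,h in H.items():
    a=place_of('top',n);b=place_of('side',n);s=n
    if a and b:
        X,e=tri([(T,a[0]['xy']),(S,b[0]['xy'])]); s+=f" {np.round(X,3)} miss {e:.4f}"
    if a: s+=f" topz0 {np.round(at_z(T,a[0]['xy'],0)[0],3)}"
    r=outline_of('top',n)
    if r:
        c,w,hh,y=rect(T,r[0]['region'],h); s+=f" rect {np.round(c,3)} {w:.0f} {hh:.0f} {y:.3f}"
    print(s)
i=cv2.resize(T['color'][20:240,60:380],(800,550),interpolation=cv2.INTER_CUBIC); save(i,'crop1.png')
```

```text
block [ 0.656 -0.14  -0.002] miss 0.0036 topz0 [ 0.66 -0.14] rect [ 0.647 -0.136] 114 70 0.216
blue_tray [ 0.48  -0.346  0.01 ] miss 0.0057 topz0 [ 0.487 -0.35 ] rect [ 0.484 -0.354] 139 125 0.185
red_spacer topz0 [ 0.439 -0.192] rect [ 0.439 -0.199] 61 42 -0.364
yellow_spacer [0.436 0.205 0.014] miss 0.0079 topz0 [0.445 0.208] rect [0.437 0.207] 61 43 0.209
blue_spacer [ 0.44  -0.009 -0.014] miss 0.0024 topz0 [ 0.437 -0.009] rect [ 0.439 -0.005] 58 40 -0.022
elbow [0.484 0.11  0.005] miss 0.0067 topz0 [0.477 0.11 ] rect [0.479 0.108] 78 33 0.240
brass_fitting [ 0.488 -0.109 -0.011] miss 0.0008 topz0 [ 0.487 -0.108]
block [ 0.654 -0.139 -0.01 ] miss 0.0005 topz0 [ 0.651 -0.137] rect [ 0.647 -0.135] 111 71 0.224
blue_tray [ 0.487 -0.354  0.012] miss 0.0062 topz0 [ 0.495 -0.359] rect [ 0.483 -0.355] 137 123 0.190
red_spacer [ 0.435 -0.194  0.002] miss 0.0057 topz0 [ 0.429 -0.194] rect [ 0.438 -0.199] 58 42 -0.354
yellow_spacer [0.434 0.204 0.003] miss 0.0031 topz0 [0.437 0.205] rect [0.436 0.207] 61 43 0.243
blue_spacer [ 0.438 -0.016 -0.026] miss 0.0054 topz0 [ 0.441 -0.016] rect [ 0.
[... 183 characters left out ...]
08] rect [ 0.488 -0.106] 69 28 -0.034
block [ 0.658 -0.15  -0.015] miss 0.0022 topz0 [ 0.656 -0.148] rect [ 0.647 -0.135] 113 71 0.216
blue_tray [ 0.482 -0.364 -0.011] miss 0.0106 topz0 [ 0.491 -0.361] rect [ 0.484 -0.355] 140 123 0.194
red_spacer [ 0.434 -0.198 -0.018] miss 0.0020 topz0 [ 0.431 -0.195] rect [ 0.438 -0.199] 62 43 -0.364
yellow_spacer [ 0.437  0.205 -0.002] miss 0.0006 topz0 [0.437 0.205] rect [0.437 0.206] 63 45 0.289
blue_spacer topz0 [ 0.437 -0.007] rect [ 0.439 -0.006] 58 38 -0.022
elbow [0.483 0.116 0.006] miss 0.0001 topz0 [0.484 0.117] rect [0.477 0.108] 76 37 0.293
brass_fitting [ 0.493 -0.11  -0.011] miss 0.0035 topz0 [ 0.488 -0.109] rect [ 0.489 -0.106] 66 28 -0.034
```

View pics/crop1.png

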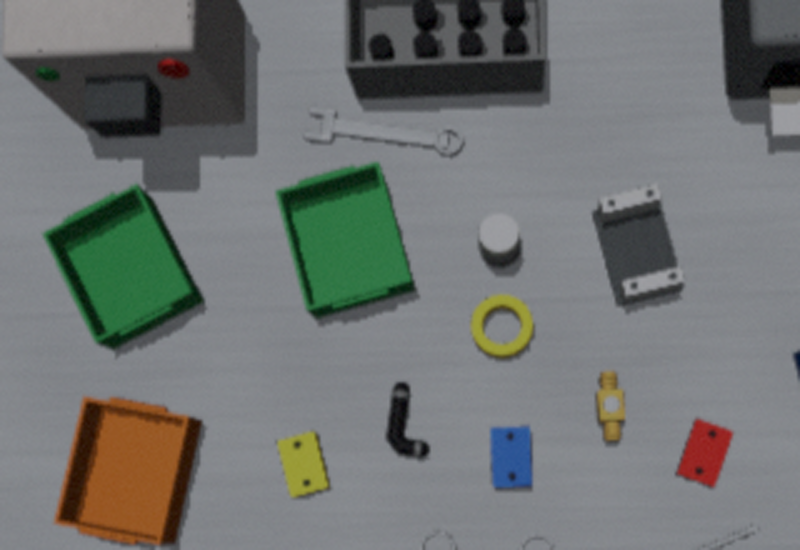

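The crop confirms three green trays, at crop (345,240), (125,265) and, outside the crop, native (161,285). Their y values are 0.16, 0.39 and 0.26, so the target is the one at (345,240), which is native (200,118). Next I look from the wrist camera in two places.

```bash
cat >> h.py <<'E'
def q(a): return [np.cos(a/2),np.sin(a/2),0,0]   # tool down, jaw axis at yaw a
def now(): s=monitor.sense(); return f"t={s['time_s']:.1f} pos={np.round(s['position'],3)} w={s['gripper_width']:.4f} f={np.round(s['ft_force'],1)}"
E
python3 - <<'E'
from h import *
H=dict(block=.04,red_spacer=.01,yellow_spacer=.015,blue_spacer=.02,elbow=.009,brass_fitting=.013,green_tray=0.04,orange_tray=.04,blue_tray=.04)
D={}
for k,p in enumerate([[.44,.05,.25],[.52,-.08,.25]]):
    bot.movep(p,q(0)); bot.pause(.3)
    d=shot('wrist'); save(cv2.resize(d['color'],(800,600)),f'w{k}.png')
    o,v=ray(d,[[d['cx'],d['cy']]]); print(k,now(),'cam',np.round(o,3),np.round(v,2))
    for n,h in H.items():
        P=place_of('wrist',n); R=outline_of('wrist',n)
        D[n]=D.get(n,[])+[(d,P[0]['xy'])] if P else D.get(n,[])
        print(n,[(np.round(at_z(d,r['xy'],0)[0],3).tolist(),round(r['confidence'],2)) for r in P[:3]],
          [(np.round(c,3).tolist(),int(w),int(hh),round(y,3)) for c,w,hh,y in [rect(d,r['region'],h) for r in R[:1] if r['region'].sum()>20]])
for n in D:
    if len(D[n])==2: X,e=tri(D[n]); print('TRI',n,np.round(X,3),round(e,4))
E
```

```text
0 t=7.7 pos=[0.44 0.05 0.25] w=0.0939 f=[ 0.8  0.3 -0.3] cam [0.44  0.127 0.412] [[-0.   -0.27 -0.96]]
block [([0.651, -0.145], 0.86)] [([0.651, -0.103], 51, 41, np.float64(1.523))]
red_spacer [([0.44, -0.196], 0.64)] [([0.448, -0.222], 31, 11, np.float64(-0.014))]
yellow_spacer [([0.436, 0.206], 0.9)] [([0.438, 0.205], 60, 42, np.float64(0.236))]
blue_spacer [([0.441, -0.005], 0.75)] [([0.441, -0.003], 58, 43, np.float64(-0.0))]
elbow [([0.485, 0.104], 0.8)] [([0.479, 0.105], 80, 38, np.float64(0.3))]
brass_fitting [([0.491, -0.106], 0.62)] [([0.49, -0.108], 73, 38, np.float64(-0.023))]
green_tray [([0.24, 0.254], 0.96), ([0.665, 0.157], 0.73)] [([0.244, 0.249], 140, 126, np.float64(0.429))]
orange_tray [] []
blue_tray [] []
1 t=9.6 pos=[ 0.52  -0.079  0.25 ] w=0.0939 f=[ 0.2 -0.9  0.6] cam [ 0.52  -0.002  0.412] [[ 0.   -0.27 -0.96]]
block [([0.649, -0.143], 0.71)] [([0.648, -0.134], 110, 79, np.float64(0.215))]
red_spacer [([0.444, -0.194], 0.85)] [([0.441, -0.198], 60, 45, np.float64(-0.337))]
yellow_spacer [] []
blue_spacer [([0.438, -0.009], 0.78)] [([0.442, -0.006], 62, 40, np.float64(0.019))]
elbow [([0.483, -0.363], 0.68), ([0.483, 0.111], 0.65)] [([0.479, 0.105], 81, 38, np.float64(0.287))]
brass_fitting [([0.487, -0.106], 0.93)] []
green_tray [([0.669, 0.161], 0.63)] [([0.669, 0.127], 144, 67, np.float64(0.197))]
orange_tray [] []
blue_tray [([0.479, -0.368], 0.78)] [([0.486, -0.366], 142, 96, np.float64(0.033))]
TRI block [ 0.647 -0.141  0.007] 0.0001
TRI red_spacer [ 0.441 -0.196 -0.003] 0.0023
TRI blue_spacer [ 0.439 -0.008 -0.004] 0.0018
TRI elbow [0.479 0.121 0.531] 0.0536
TRI brass_fitting [ 0.489 -0.103  0.006] 0.0014
TRI green_tray [0.494 0.037 0.488] 0.0642
```

View pics/w1.png

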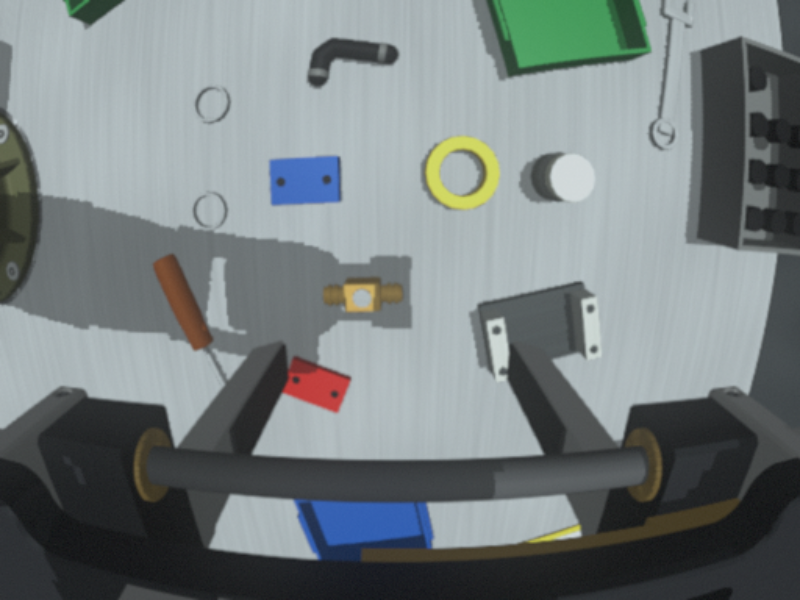

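The wrist views agree with the bench cameras: the parts lie on the bench and the block's x axis is at yaw about 0.22. In view w1 the blue spacer is at (305,180), the brass at (362,295), the red at (318,385), the elbow at (355,60), and the cheeks at (498,350) and (591,327). I'll take one close look at the block, then pick up the blue spacer.

```bash
cat >> h.py <<'E'
def cheeks(d,name=None):
    r=outline_of('wrist','block')
    m=cv2.dilate(r[0]['region'].astype(np.uint8),np.ones((5,5)))
    g=cv2.cvtColor(d['color'],cv2.COLOR_RGB2GRAY); v=g[m>0]
    th,_=cv2.threshold(v,0,255,cv2.THRESH_OTSU)
    b=((g>th)&(m>0)).astype(np.uint8)
    return d,b,th,place_of('wrist','block')
E
python3 - <<'E'
from h import *
a=.22-np.pi/2
for k,p in enumerate([[.67,-.135,.2],[.63,-.145,.2]]):
    bot.movep(p,q(a)); bot.pause(.3); d=shot('wrist'); save(cv2.resize(d['color'],(800,600)),f'b{k}.png')
    d,b,th,P=cheeks(d)
    print(now(),'th',th,[np.round(at_z(d,r['xy'],0)[0],4) for r in P[:1]])
    n,l,st,ce=cv2.connectedComponentsWithStats(b)
    for i in range(1,n):
        if st[i,4]>60: c,w,h,y=rect(d,l==i,.04); print(st[i],np.round(c,4),round(w),round(h),round(y,3))
E
```

```text
t=12.1 pos=[ 0.67  -0.135  0.2  ] w=0.0939 f=[-0.3  0.5  0.2] th 141.0 [array([ 0.6517, -0.1436])]
[244 145  45  58 170] [ 0.6941 -0.1585] 80 38 0.859
[227 147  11  56  87] [ 0.6713 -0.1047] 64 11 0.045
[230 151  55  15 753] [ 0.6962 -0.1326] 60 16 -1.35
t=12.9 pos=[ 0.63  -0.145  0.2  ] w=0.0940 f=[ 0.4 -0.3  0.3] th 142.0 [array([ 0.6472, -0.1417])]
[ 225  112   64   95 1829] [ 0.6542 -0.1424] 106 68 0.224
```

View pics/b1.png

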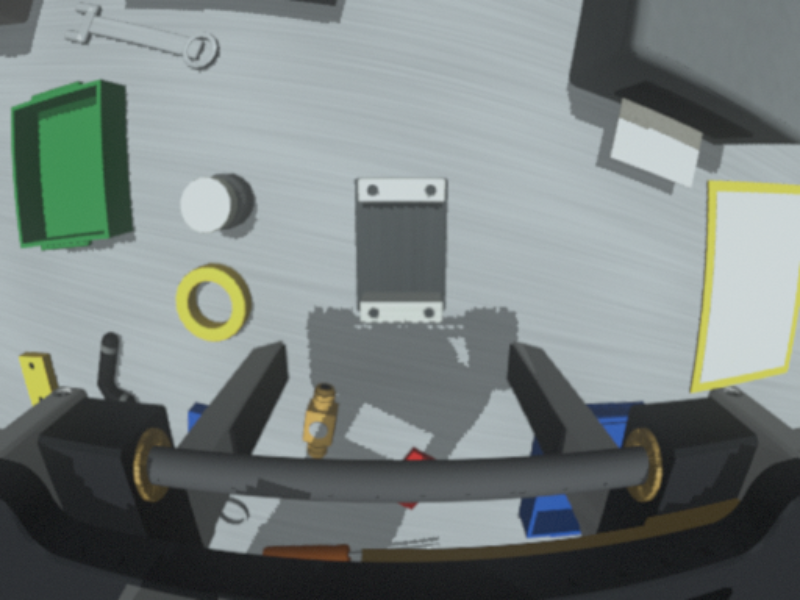

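```bash
cat >> h.py <<'E'
BLK=np.array([.6525,-.1422]); BYAW=.221
def pick(xy,a,z,effort=30,up=.16):
    bot.movep([*xy,up],q(a)); bot.line_to([*xy,z+.03],feed=.2)
    if bot.line_to([*xy,z],feed=.05,threshold=8): print('contact on descent',now())
    close_gripper(effort); print('gripped',now())
    bot.line_to([*xy,up],feed=.2); print('lifted',now())
E
python3 - <<'E'
from h import *
d=shot('wrist')
print(at_z(d,[[400/1.5625,312/1.5625],[401/1.5625,190/1.5625]],.04))
z=.021
pick([.440,-.005],-np.pi/2,z)
d=shot('wrist'); save(cv2.resize(d['color'],(800,600)),'h0.png')
for r in outline_of('wrist','blue_spacer')[:2]: print(r['confidence'],rect(d,r['region'],.16-z+.02))
E
```

```text
[[ 0.60976661 -0.15181097]
 [ 0.69511339 -0.1333144 ]]
gripped t=16.2 pos=[ 0.44  -0.005  0.021] w=0.0397 f=[ 0.1 -1.1  0.7]
lifted t=17.0 pos=[ 0.439 -0.005  0.159] w=0.0397 f=[-0.3 -0.1 -1.2]
0.91 (array([ 0.44352649, -0.00490618]), 63.312259674072266, 38.74163055419922, np.float64(-0.002326937002457008))
0.66 (array([ 0.49332269, -0.17838022]), 80.07510375976562, 39.11802673339844, np.float64(0.21286024079098542))
```

View pics/h0.png

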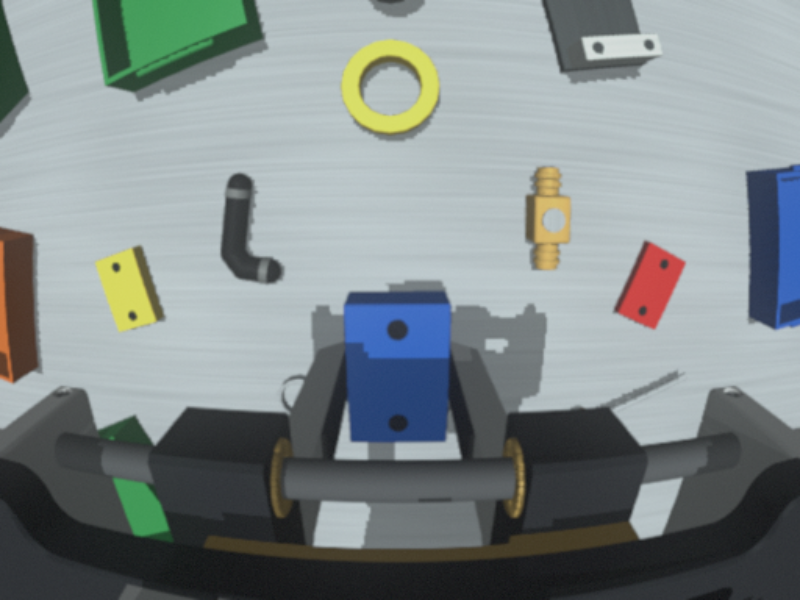

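The blue spacer is held square: it sits at (397,370) between the fingers, width 39.7 mm, about 1.5 mm forward. I place it now.

```bash
cat >> h.py <<'E'
def place(xy,a,z,up=.16,thr=8,slow=.04):
    bot.movep([*xy,up],q(a)); bot.line_to([*xy,z+.03],feed=.2)
    hit=bot.line_to([*xy,z-.003],feed=slow,threshold=thr); print('down',hit,now())
    ungrasp(); bot.pause(.2); bot.line_to([*xy,up],feed=.2); print('up',now())
E
python3 - <<'E'
from h import *
u=np.array([np.cos(BYAW),np.sin(BYAW)])
place(BLK-.0015*u,BYAW-np.pi/2,.031)
bot.movep([.63,-.145,.2],q(BYAW-np.pi/2)); bot.pause(.2)
d=shot('wrist'); save(cv2.resize(d['color'],(800,600)),'b2.png')
for r in outline_of('wrist','blue_spacer')[:2]: print(r['confidence'],rect(d,r['region'],.03))
for n,h in [('red_spacer',.01)]:
    for r in outline_of('top',n) if shot('top') else []: pass
E
```

```text
down True t=19.5 pos=[ 0.651 -0.142  0.031] w=0.0398 f=[-0.2 -0.1  4.8]
up t=21.4 pos=[ 0.651 -0.142  0.159] w=0.0945 f=[-0.2 -0.1 -0.7]
0.76 (array([ 0.65243719, -0.14242195]), 61.77943801879883, 39.53704833984375, np.float64(0.23432578523021497))
```

View pics/b2.png

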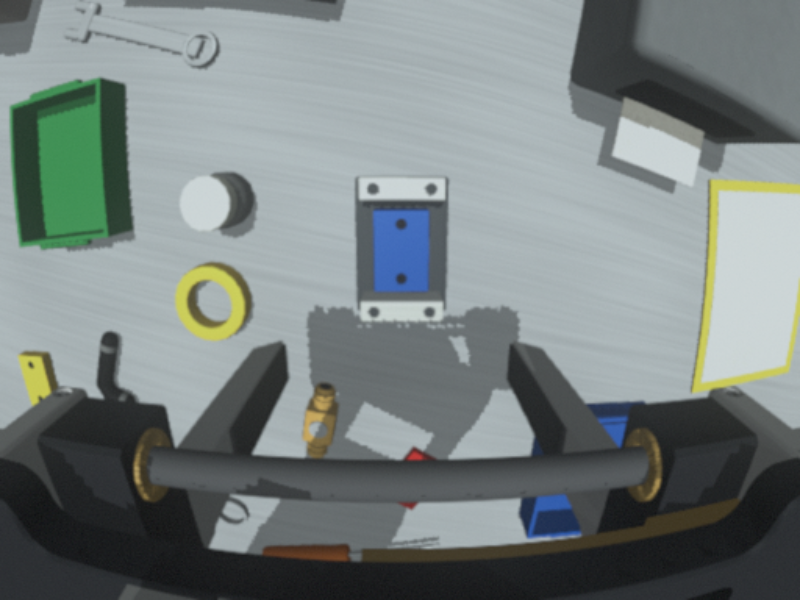

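The blue spacer is centred in the channel at (400,250): measured (0.6524, −0.1424), yaw 0.23. Red is next.

Run:
```python
from h import *
u=np.array([np.cos(BYAW),np.sin(BYAW)])
z=.0195; xy=np.array([.4395,-.198])
bot.movep([.40,-.19,.2],q(-.355-np.pi/2)); bot.pause(.2); d=shot('wrist')
a=-.355
for r in outline_of('wrist','red_spacer')[:1]:
    c,w,h,y=rect(d,r['region'],.01); print(c,w,h,y)
    if abs(y+.355)<.1 and np.linalg.norm(c-xy)<.01: xy=c;a=y
pick(xy,a-np.pi/2,z)
bot.movep([.63,-.145,.2],q(BYAW-np.pi/2)); bot.pause(.2)
d=shot('wrist'); save(cv2.resize(d['color'],(800,600)),'h1.png')
t=np.array(monitor.sense()['position'])
for r in outline_of('wrist','red_spacer')[:1]:
    c,w,h,y=rect(d,r['region'],t[2]-z+.01); print('held',(c-t[:2])@u,c-t[:2],w,h,y)
```

```text
[ 0.44027182 -0.20266841] 59.906883239746094 39.24428176879883 -0.3634983192943322
gripped t=26.0 pos=[ 0.44  -0.203  0.019] w=0.0398 f=[ 0.5  0.5 -0.4]
lifted t=26.9 pos=[ 0.44  -0.202  0.159] w=0.0396 f=[-1.   0.4  0.1]
held 0.0016103389897154322 [ 1.65502439e-03 -2.02235471e-05] 62.542449951171875 39.6839485168457 0.20684374376957604
```

View pics/h1.png

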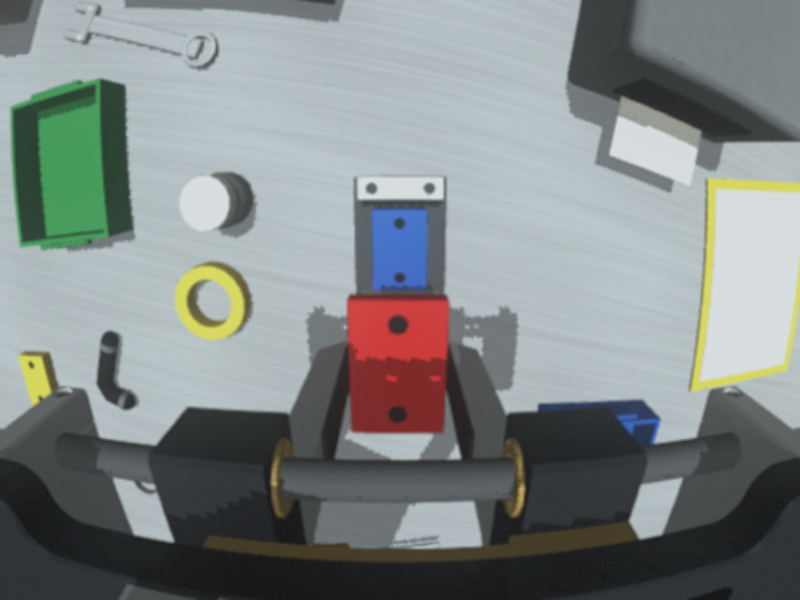

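Red is held well, at (398,365), offset about 1 mm. I place it and check. The fingers are 119 mm wide when open, so inside a tray the jaws must open along its diagonal. I'll measure the tray centre and yaw from the wrist on the way.

Run:
```python
from h import *
u=np.array([np.cos(BYAW),np.sin(BYAW)])
place(BLK-.0005*u,BYAW-np.pi/2,.0495)
bot.movep([.63,-.145,.2],q(BYAW-np.pi/2)); bot.pause(.2)
d=shot('wrist'); i0=d['color'][90:220,170:345]
for n,z in [('red_spacer',.04),('blue_spacer',.03)]:
    for r in outline_of('wrist',n)[:1]: print(n,r['confidence'],rect(d,r['region'],z))
# brass look
bot.movep([.46,-.105,.2],q(-np.pi/2)); bot.pause(.2); d=shot('wrist')
for r in place_of('wrist','brass_fitting')[:1]: print('brass',at_z(d,r['xy'],0))
for r in outline_of('wrist','brass_fitting')[:1]: print('brass',rect(d,r['region'],.013))
i1=d['color']
# green tray look
bot.movep([.62,.159,.22],q(-np.pi/2+.2)); bot.pause(.2); d=shot('wrist')
for r in place_of('wrist','green_tray')[:3]: print('green',at_z(d,r['xy'],0),r['confidence'])
for r in outline_of('wrist','green_tray')[:2]: print('green',rect(d,r['region'],.04))
im=np.hstack([cv2.resize(x,(400,300)) for x in (i0,i1)]); im2=np.hstack([cv2.resize(d['color'],(400,300)),np.zeros((300,400,3),np.uint8)])
save(np.vstack([im,im2]),'m1.png'); print(now())
```

```text
down True t=29.6 pos=[ 0.652 -0.142  0.049] w=0.0395 f=[-0.6  0.   5.1]
up t=31.4 pos=[ 0.652 -0.142  0.159] w=0.0937 f=[-0.8 -0.6 -0.8]
red_spacer 0.58 (array([ 0.6527384 , -0.14276393]), 58.86410903930664, 39.64767074584961, np.float64(0.2205507010050778))
brass [[ 0.48905154 -0.10491772]]
brass (array([ 0.48893225, -0.10880947]), 71.07124328613281, 27.84914207458496, np.float64(0.05610755274719503))
green [[0.64746941 0.38720163]] 0.94
green [[0.66975855 0.1575479 ]] 0.84
green [[0.23365497 0.25513924]] 0.71
green (array([0.65082025, 0.38283038]), 138.84759521484375, 127.08374786376953, np.float64(0.47285353931787055))
green (array([0.31938782, 0.25605872]), 93.14873504638672, 55.92189025878906, np.float64(-1.2569475194399935))
t=34.7 pos=[0.62  0.158 0.22 ] w=0.0940 f=[-0.4  0.7  0.7]
```

View pics/m1.png

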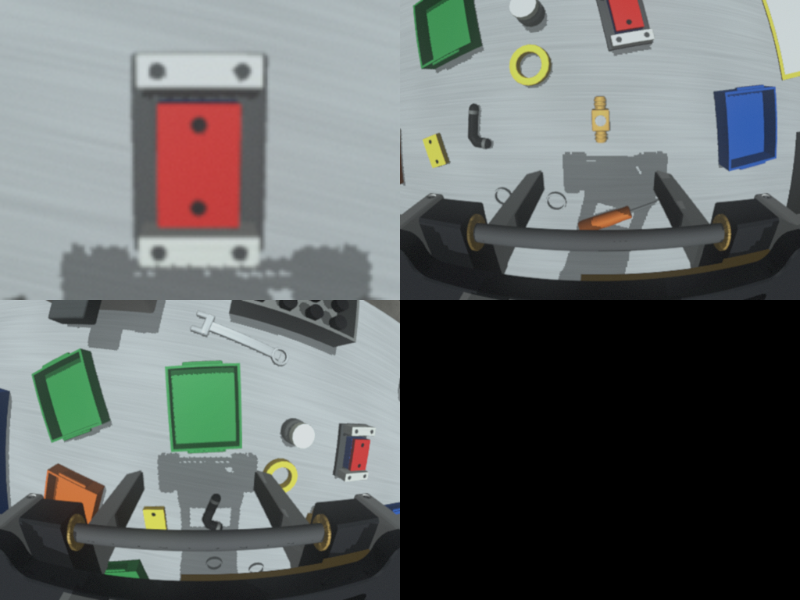

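Red and blue are stacked and centred: red is at (0.6527, −0.1428), yaw 0.22. In the green-tray look the target tray is square in view at (203,405), so its yaw is about 0.2. Next come the brass and a look at the elbow.

Run:
```python
from h import *
pick([.489,-.107],-np.pi/2,.0215,up=.16)
place([.669,.158],.2-.62,.0255,up=.16)
bot.movep([.45,.107,.2],q(-np.pi/2)); bot.pause(.2); d=shot('wrist')
P=place_of('wrist','elbow')[0]; o=at_z(d,P['xy'],0)[0]
m=outline_of('wrist','elbow')[0]['region']; p=at_z(d,np.argwhere(m)[:,::-1],.009)
L=p[p[:,0]>o[0]-.01]; v=cv2.fitLine(L.astype(np.float32),cv2.DIST_HUBER,0,.001,.001).ravel(); print('elbow',o,P['confidence'],v,'xrange',p.min(0),p.max(0))
save(cv2.resize(d['color'],(800,600)),'e0.png'); print(now())
```

```text
gripped t=38.3 pos=[ 0.489 -0.107  0.022] w=0.0259 f=[-0.   0.6  0.1]
lifted t=39.2 pos=[ 0.488 -0.107  0.159] w=0.0257 f=[-0.6 -0.4 -1.4]
down True t=41.8 pos=[0.669 0.158 0.025] w=0.0256 f=[-0.2 -0.6  5.1]
up t=43.9 pos=[0.668 0.158 0.158] w=0.0940 f=[ 0.4 -0.  -0.4]
elbow [0.48340551 0.10710709] 0.85 [ 0.9854597 -0.1699094  0.4965656  0.1067773] xrange [0.44325791 0.07658542] [0.52061678 0.12019936]
t=45.3 pos=[0.45  0.107 0.2  ] w=0.0939 f=[ 0.7 -0.5  0.3]
```

View pics/e0.png

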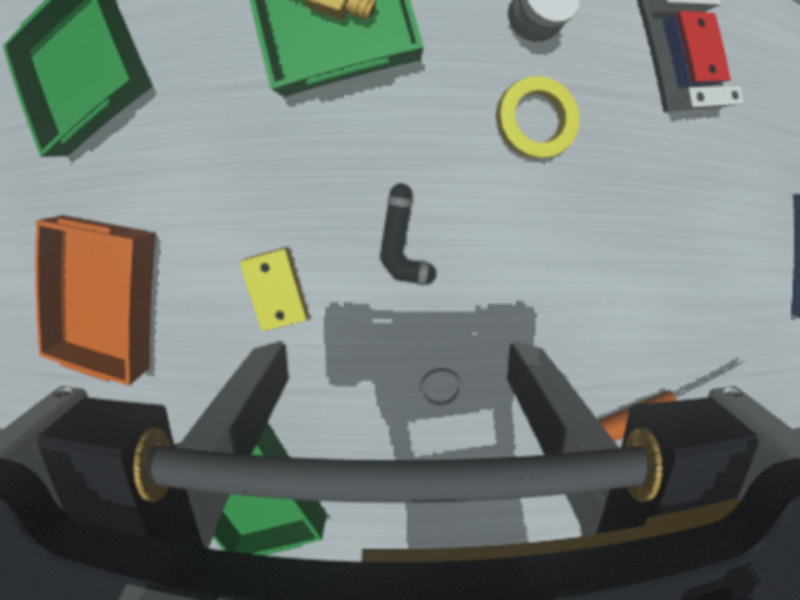

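The brass lies in the green tray, seen at (340,8). The elbow's long leg is at (395,220) with yaw −0.17. I pick it up and check the blue tray from above.

Run:
```python
from h import *
pick([.483,.1088],-.17-np.pi/2,.0205)
bot.movep([.44,-.357,.24],q(-np.pi/2+.2)); bot.pause(.2); d=shot('wrist')
for r in place_of('wrist','blue_tray')[:2]: print(at_z(d,r['xy'],0),r['confidence'])
for r in outline_of('wrist','blue_tray')[:2]: print(rect(d,r['region'],.04),r['confidence'])
save(cv2.resize(d['color'],(800,600)),'t0.png'); print(now())
```

```text
gripped t=48.3 pos=[0.483 0.109 0.02 ] w=0.0173 f=[ 0.8  0.3 -0.1]
lifted t=49.1 pos=[0.482 0.109 0.159] w=0.0174 f=[-0.4 -0.6 -1.1]
[[ 0.48770032 -0.3609668 ]] 0.71
(array([ 0.48717276, -0.36337305]), 136.07464599609375, 110.16336822509766, np.float64(0.18962317823939223)) 0.89
t=51.2 pos=[ 0.44  -0.357  0.24 ] w=0.0173 f=[-0.3 -0.7 -0.4]
```

View pics/t0.png

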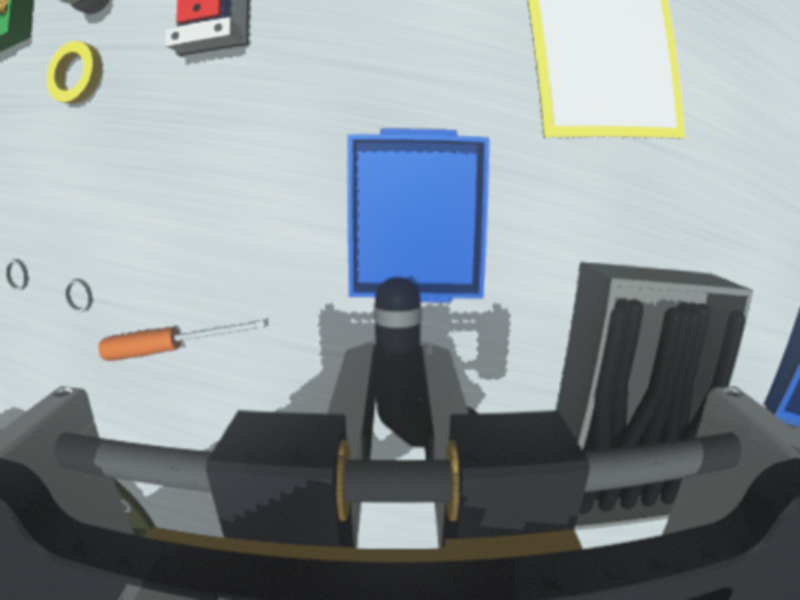

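Run:
```python
from h import *
y=.19; c=np.array([.4865,-.3615])+.003*np.array([np.cos(y),np.sin(y)])
place(c,y+.68-np.pi,.0245)
bot.movep([.40,.205,.2],q(.24-np.pi/2)); bot.pause(.2); d=shot('wrist')
for r in outline_of('wrist','yellow_spacer')[:1]: print('yellow',rect(d,r['region'],.015),r['confidence'])
T=shot('top')
for r in outline_of('top','yellow_spacer')[:1]: print('yellow top',rect(T,r['region'],.015),r['confidence'])
for r in place_of('top','elbow')[:2]: print('elbow',at_z(T,r['xy'],.004),r['confidence'])
bot.movep([.40,.38,.24],q(-.2-np.pi/2)); bot.pause(.2); d=shot('wrist')
for r in place_of('wrist','orange_tray')[:2]: print(at_z(d,r['xy'],0),r['confidence'])
for r in outline_of('wrist','orange_tray')[:1]: print('orange',rect(d,r['region'],.04),r['confidence'])
save(np.vstack([cv2.resize(d['color'],(400,300)),cv2.resize(T['color'][140:240,350:483],(400,300))]),'t1.png'); print(now())
```

```text
down True t=53.5 pos=[ 0.489 -0.361  0.024] w=0.0173 f=[-0.3  1.1  5.1]
up t=55.8 pos=[ 0.489 -0.361  0.159] w=0.0937 f=[ 0.1 -0.7  0. ]
yellow (array([0.43162906, 0.38798483]), 149.79742431640625, 131.24722290039062, np.float64(-0.20063896125909864)) 0.75
elbow [[ 0.48930745 -0.35383644]] 0.68
[[0.44122671 0.38278932]] 0.78
orange (array([0.43611838, 0.38121655]), 137.3574676513672, 110.5401611328125, np.float64(-0.20759114328475015)) 0.83
t=59.4 pos=[0.4   0.379 0.24 ] w=0.0940 f=[-0.1  0.2  0. ]
```

View pics/t1.png

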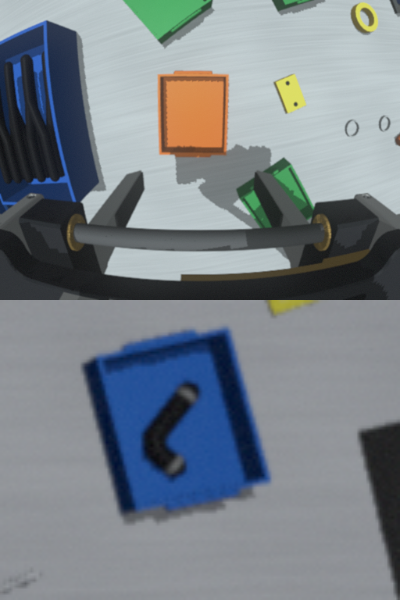

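The elbow lies in the blue tray, seen at (170,425). The orange tray is at (193,115) and the yellow spacer at (290,93) in the upper panel. The network took the tray for the yellow spacer here, so I use the earlier consistent values of (0.437, 0.2065) and yaw 0.236.

Run:
```python
from h import *
pick([.437,.2065],.236-np.pi/2,.0205)
place([.438,.382],-.205-.62,.0245)
bot.movep([.45,.05,.35],q(-np.pi/2)); bot.pause(.3)
T=shot('top')
for n,z in [('elbow',.004),('brass_fitting',.004),('yellow_spacer',.004),('red_spacer',.03)]:
    print(n,[(np.round(at_z(T,r['xy'],z)[0],3),round(r['confidence'],2)) for r in place_of('top',n)[:2]])
S=shot('side'); save(np.vstack([cv2.resize(T['color'][50:260,80:450],(528,300)),cv2.resize(S['color'][80:330,110:350],(528,300))]) if 0 else cv2.resize(S['color'][70:330,110:450],(800,600),interpolation=cv2.INTER_CUBIC),'f1.png')
save(cv2.resize(T['color'][60:260,60:440],(800,421),interpolation=cv2.INTER_CUBIC),'f0.png'); print(now())
```

```text
gripped t=62.5 pos=[0.437 0.206 0.02 ] w=0.0398 f=[ 0.2 -1.  -0.1]
lifted t=63.4 pos=[0.437 0.206 0.159] w=0.0393 f=[ 0.5  0.3 -1.2]
down True t=65.5 pos=[0.438 0.382 0.024] w=0.0396 f=[ 0.5 -1.   3.1]
up t=67.5 pos=[0.438 0.382 0.159] w=0.0943 f=[ 0.3 -0.8 -0.3]
elbow [(array([ 0.482, -0.36 ]), 0.77)]
brass_fitting []
yellow_spacer [(array([0.443, 0.378]), 0.78)]
red_spacer [(array([ 0.64 , -0.136]), 0.73)]
t=69.5 pos=[0.45 0.05 0.35] w=0.0943 f=[-0.4 -0.3 -0.3]
```

View pics/f1.png

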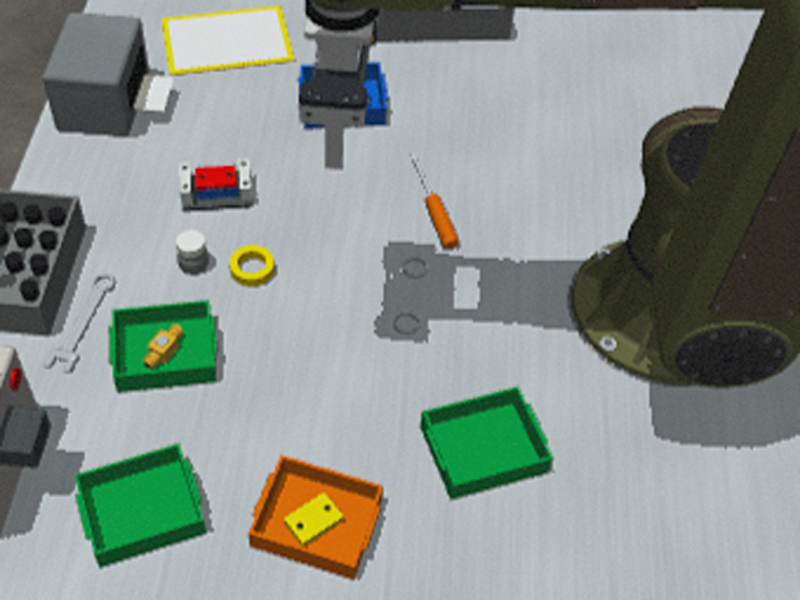

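View pics/f0.png

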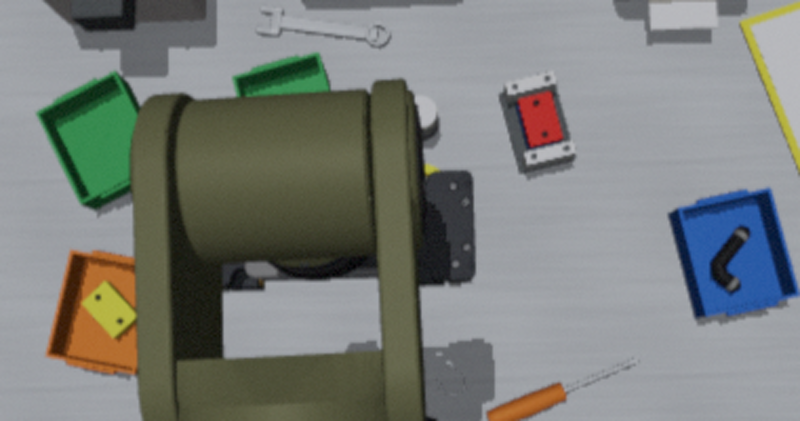

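The final views show the brass in the correct green tray, the yellow spacer flat in the orange tray, the elbow in the blue tray, and red level on blue in the block. I'm handing in.

```bash
python3 -c "
from h import *
print(bot.close_job())"
```

```text
the job is handed in; nothing more can be done
None
```

I put all five parts away and handed the job in at about 70 s of the 122 s allowed. `close_job` gives no verdict.

- **Block:** the blue spacer is underneath and the red one is on top. From the wrist camera, both were within about 1 mm of the block's centre and within about 0.02 rad of its yaw. I did not triangulate the final heights. They rest on the touchdown heights, about 10 mm for the blue underside and 30 mm for the red, and on the views, where red looks level with the cheek tops.
- **Green tray:** the brass fitting is in the tray farthest to the robot's right, at y = 0.16 m; the other two are at 0.26 and 0.39 m.
- **Blue tray:** the elbow lies flat, near the centre.
- **Orange tray:** the yellow spacer lies flat, near the centre.

Forces at touchdown were about 3–5 N, and the arm ended clear of everything.

Checks that failed or disagreed:
- **Brass in the last top picture:** the network missed it because the arm hid it. The side picture shows it in the tray.
- **Red spacer in the last top picture:** the network put it about 14 mm off. The closer wrist view and the picture itself both show it centred, so I relied on those.
- **Yellow spacer from the wrist:** one outline wrongly covered the orange tray. I ignored it and used the earlier measurements, which agreed with each other.

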